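# Refill the empty wells of the hall candle block

### The arm

A 6-joint arm with a two-finger parallel gripper is mounted at the origin on the work surface. World frame = base frame: x ahead of the robot, y to its left, z up, the work surface at z = 0. Lengths are in mm, angles in rad, forces in N, time in s.
With the tool pointing down it reaches from about 275 to 750 mm from the base axis. Payload 10.2 kg.
Tool frame: the origin (TCP) lies between the finger pads; the fingertips stand 8 mm ahead of it and the grasp point (between the pads) lies 11 mm behind it; z points along the fingers, x is the direction in which the jaws open and shut, and the axes are right-handed (so a half turn about z gives the same grasp; the last joint's range is limited). The gripper opens to 85 mm and grips with 20 to 120 N. Pads are 22 mm wide; open, the fingers measure 114 mm over their backs; the gripper's body (76 mm by 85 mm) begins 54 mm behind the grasp point. The pads swing forward as they close: fully open they stand 13 mm farther back than shut.
Start: joints at [-1.558, 0.313, 1.498, -0, 1.331, -0.223], TCP at [122.637, -510.481, 239.294] pointing down, gripper open.
Joint ranges: [-2.94, 2.94], [-0.97, 2.17], [0.19, 2.56], [-1.23, 4.37], [0.02, 3.11], [-2.88, 2.88]. Speed limits (rad/s): [2.39, 2.39, 3.01, 3.14, 3.14, 3.14].

### API

Orientations are given as a unit quaternion [w, x, y, z].
In Python, from rig import sense, eyes, ctrl gives the robot as it stands.
- The arm moves only by the tool move_arm, never from a script. Its argument "rows" is a list that holds one entry, the list of rows, each a list of 5 numbers: the shift along the tool's x, y, z in mm, then the turn about the tool's z in units of 6 degrees (1.0 is 6 degrees), then the gripper command: -1 is shut, 1 is fully open, values between are in proportion. In form: [[[dx, dy, dz, roll, jaw], ...]]. A call has 1 to 12 rows; each row is the pose to reach, as a shift and turn from the pose measured when the call began, along the tool's axes at that moment; what a row does not reach only later rows make up. A row lasts 1/8 s, in which the tool goes at most 62.5 mm and 10.7 degrees, less where a joint would pass 70% of its speed; a pose out of reach is approached as far as the arm can. A call with a gripper value outside its range is refused whole. The fingers move at their own pace and stop on an object; "squeeze" is the grip in N (left out, the last holds). Time passes only in rows, so rows that repeat a pose let the fingers close. It gives the time, the measured TCP pose, the force and the opening at its end, in the units of the state.
- sense(): the state, without advancing time (a new reading comes with each control period).
- eyes.capture(name): name is "scene" or "side" or "wrist"; returns a dict with "color" (420x560x3 uint8, blue, green, red), "vertical_fov" (degrees; the focal length in pixels is half the picture's height over the tangent of half this angle, whatever the lens; pixels are square), "cx", "cy" (the principal point, pixels), "xyz" and "attitude" of the camera in the world. Camera axes: x right, y down, z forward; pixel columns grow to the right and rows downward; lengths in mm; the calibration is good to about 2 mm. The wrist camera is an equidistant fisheye: a pixel r from the principal point sees the ray r / f radians off the axis. A picture is of the moment at which its call begins. There is no depth.
- ctrl.finish_job(): hands the job in, once; it reports no verdict.
The state is a dict: "time_s": time; "joints": joint angles; "dq": joint speeds; "tau": joint torques, N m; "eef_pos": TCP position; "ee_rot": TCP orientation; "force": force on the tool from outside, world axes, zero at the start; "wrist_torque": the same for the moment, N m; "grip_width": opening from 0.0 (shut) to 1.0 (fully open).
Only numpy, scipy, OpenCV 4.12 (cv2) and the standard library are available. Lean on these libraries where they do the work, as an engineer would, in place of code of your own. Each camera call takes 0.05 s, during which the arm holds its last target. There are 200 camera calls.

### The job

Two of the five wells in the wooden candle block under the key rail are empty: set one spare candle from the cardboard carton upright and fully down into each empty well, and leave the third spare and the fat candle standing in the carton. A well with the short burnt-down stub is not empty; leave the candles that are already in the block, and everything else around, where they are, and do not knock against the key rail.

Things in the scene. Friction and masses are not known exactly. Their poses are not given: they have to be found in the camera images.
- tray: Wooden candle block, 80 x 410 mm and 24 mm high, fixed to the table. Origin: centre of its underside; its y axis runs along its row of five wells, its x axis points away from the robot, under the rail.
- tray_hole0 (a point): Well 0 of the candle block: a round blind pocket 48 mm across and 16 mm deep. The point is the centre of its mouth, flush with the block's top 24 mm above the table; wells follow one another every 80 mm along the block's y axis. Two of the five are empty; which ones varies.
- tray_hole1 (a point): Well 1 of the candle block: a round blind pocket 48 mm across and 16 mm deep. The point is the centre of its mouth, flush with the block's top 24 mm above the table; wells follow one another every 80 mm along the block's y axis. Two of the five are empty; which ones varies.
- tray_hole2 (a point): Well 2 of the candle block: a round blind pocket 48 mm across and 16 mm deep. The point is the centre of its mouth, flush with the block's top 24 mm above the table; wells follow one another every 80 mm along the block's y axis. Two of the five are empty; which ones varies.
- tray_hole3 (a point): Well 3 of the candle block: a round blind pocket 48 mm across and 16 mm deep. The point is the centre of its mouth, flush with the block's top 24 mm above the table; wells follow one another every 80 mm along the block's y axis. Two of the five are empty; which ones varies.
- tray_hole4 (a point): Well 4 of the candle block: a round blind pocket 48 mm across and 16 mm deep. The point is the centre of its mouth, flush with the block's top 24 mm above the table; wells follow one another every 80 mm along the block's y axis. Two of the five are empty; which ones varies.
- rail: Fixed key rail: a pale wooden bar on two posts, low over the far edge of the block; same origin and axes as the block. Bar: x +20 to +44 mm, y -245 to +245 mm, heights 135 to 155 mm; posts (20 x 18 mm) at y = -236 and +236 mm. The bar starts only 20 mm beyond the middle of the wells, so an upright gripper over a well hits it: lean the tool 30 to 45 degrees back towards the robot.
- carton: Shallow open cardboard box 190 x 190 mm, 22 mm high, 4 mm walls and floor, fixed to the table to the left of the block. Four candles stand in it in a square, 88 mm apart: three spares and one fat candle; which is where varies. Origin: centre of its underside.
- spare_a: Spare candle standing in the carton: white wax cylinder, 40 mm across, 60 mm tall plus a 7 mm wick, 70 g. Origin: centre of its underside; z axis up through it.
- spare_b: Spare candle standing in the carton: white wax cylinder, 40 mm across, 60 mm tall plus a 7 mm wick, 70 g. Origin: centre of its underside; z axis up through it.
- spare_c: Spare candle standing in the carton: white wax cylinder, 40 mm across, 60 mm tall plus a 7 mm wick, 70 g. Origin: centre of its underside; z axis up through it.
- placed_a: Candle already in a well at the start (which one varies): white wax cylinder 40 mm across and 60 mm tall, the same as a spare. Origin: centre of its underside, 8 mm above the table.
- placed_b: Candle already in a well at the start (which one varies): white wax cylinder 40 mm across and 60 mm tall, the same as a spare. Origin: centre of its underside, 8 mm above the table.
- stub: Short burnt-down candle already in a well (which one varies): white wax, 40 mm across, only 26 mm tall, so that it shows 10 mm above the block. Its well is not empty. Origin: centre of its underside.
- pillar: Bystander: fat white wax candle 64 mm across, 60 mm tall, standing in the carton among the spares (far too wide for a well). Origin: centre of its underside.
- matchbox: Bystander: small cardboard box 36 x 55 x 15 mm on the table on the robot's side of the block. Origin: centre of its underside.
- dish: Bystander: small ceramic bowl, 84 mm across, 30 mm high, on the table beyond the block. Origin: centre of its underside.
- budvase: Bystander: small ceramic vase, 66 mm across, 105 mm tall, on the table beyond the block. Origin: centre of its underside.
- case: Bystander: black spectacle case 160 x 62 x 40 mm on the table to the left. Origin: centre of its underside.
- snuffer: Bystander: brass candle snuffer, about 175 mm long and 26 mm high, lying on the table to the right. Origin: on its underside, near the middle.
Mind the look-alikes: they are no part of the job. What is shaped like the spare_a but orange is not meant.

How it is judged:
By the outcome, as a careful person would: the job done as asked, in the order asked, and still so for the second after the job is handed in, with the robot touching nothing.
It also fails if it takes over 72 s, if anything falls off the work surface, if the arm or the gripper's body presses on something with over 40 N, if the wrist force passes 120 N, or if a joint passes its speed limit or range.

## Working session

There is one attempt and no reset: what is moved stays moved. The work goes in short steps, Python scripts to look and compute and a tool call to move; the robot and the scene stay as the last step left them, time stands still between calls to the robot, and variables do not carry over. Pictures are saved under pics/ and viewed, about 8 in all and at most 12, crops included, and the job is handed in when it is done.

Besides the shell and the picture viewer there is one more tool, called after "Call:" as name([rows], argument=value, ...), one row to a line, values as JSON. move_arm: Moves the arm, as the interface text tells. Its arguments: {"type":"object","properties":{"rows":{"type":"array","items":{"type":"array","items":{"type":"array","items":{"type":"number"}}}},"squeeze":{"type":"number"}},"required":["rows"]}

```bash
mkdir -p pics; ls; python3 - <<'E'
from rig import sense, eyes, ctrl
import cv2
s=sense();print(s)
for n in("scene","side"):
    c=eyes.capture(n);cv2.imwrite(f"pics/{n}0.png",c["color"]);print(n,{k:v for k,v in c.items() if k!="color"})
E
```

```text
pics
{'time_s': 0.0, 'joints': array([-1.55840022e+00,  3.13461136e-01,  1.49844330e+00,  3.50333523e-05,
        1.33100147e+00, -2.23391488e-01]), 'dq': array([-1.75862309e-03, -1.07138618e-03,  7.72028482e-04, -1.80553703e-05,
       -2.33375384e-04, -3.51603577e-04]), 'tau': array([ 1.58104260e-03, -4.12262678e+01, -2.59743440e+01, -1.03748957e-04,
        4.09666260e-03, -1.20084738e-05]), 'eef_pos': array([ 122.64241597, -510.21982853,  238.72703123]), 'ee_rot': array([-5.21312589e-04,  7.85366225e-01, -6.19031066e-01, -3.99602029e-04]), 'force': array([ 0.49236769, -0.68708434,  0.44882895]), 'wrist_torque': array([-0.02344849,  0.04846758, -0.00222561]), 'grip_width': 0.9997967556637019}
scene {'vertical_fov': 42.77737531698178, 'cx': 280.0004893696165, 'cy': 209.833987490662, 'xyz': array([1158.14542304, 1000.62343108, 1331.3817607 ]), 'attitude': array([-0.09201189,  0.23251174,  0.90551453, -0.34280539])}
side {'vertical_fov': 46.05536022511973, 'cx': 274.3276735777663, 'cy': 204.43258346133717, 'xyz': array([  102.66917598, -1058.37005987,  1167.70587557]), 'attitude': array([-0.38961547,  0.89714671, -0.19127698,  0.08210165])}
```

View pics/scene0.png

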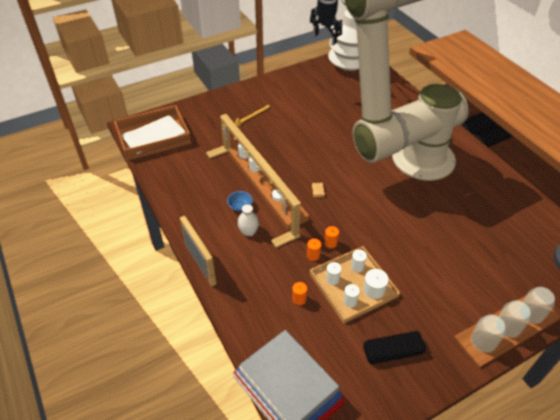

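View pics/side0.png

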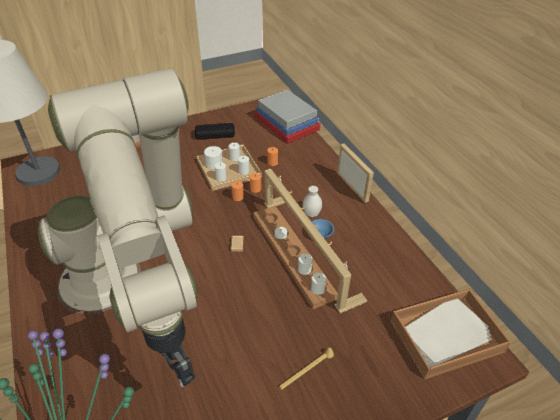

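The scene view shows the carton with white candles at about (359,261), (334,272), (352,296) and the fat one at (376,283). Orange look-alikes are at (315,250), (332,237) and (300,293). In the side view the block runs from (262,212) to (330,295). Next is a close crop of the side view.

```bash
cat > h.py <<'E'
import numpy as np, cv2
from scipy.spatial.transform import Rotation as R
from rig import sense, eyes, ctrl
def rot(q): return R.from_quat([q[1],q[2],q[3],q[0]]).as_matrix()
def f(c): return c["color"].shape[0]/2/np.tan(np.radians(c["vertical_fov"]/2))
def proj(c,P,fish=False):
    p=(np.atleast_2d(P)-c["xyz"])@rot(c["attitude"])
    if fish:
        r=np.hypot(p[:,0],p[:,1]); k=np.arctan2(r,p[:,2])/np.maximum(r,1e-9)
        uv=p[:,:2]*k[:,None]
    else: uv=p[:,:2]/p[:,2:]
    return uv*f(c)+[c["cx"],c["cy"]]
def ray(c,u,v,z,fish=False):
    a=np.array([(u-c["cx"]),(v-c["cy"])])/f(c)
    if fish:
        t=np.hypot(*a); d=np.array([*(a/max(t,1e-9)*np.sin(t)),np.cos(t)])
    else: d=np.array([*a,1.])
    d=rot(c["attitude"])@d
    return c["xyz"]+d*(z-c["xyz"][2])/d[2]
E
python3 - <<'E'
from h import *
import pickle
a=eyes.capture("side");b=eyes.capture("scene");pickle.dump((a,b),open("c0.pkl","wb"))
cv2.imwrite("pics/a.png",cv2.resize(a["color"][135:310,185:365],None,fx=3.4,fy=3.4,interpolation=cv2.INTER_CUBIC))
cv2.imwrite("pics/b.png",cv2.resize(b["color"][110:330,200:410],None,fx=2.7,fy=2.7,interpolation=cv2.INTER_CUBIC))
E
```

```text
(no output)
```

View pics/a.png

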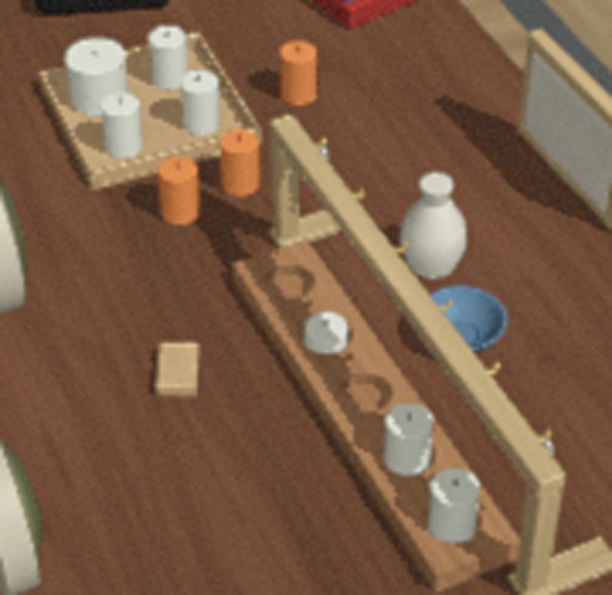

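View pics/b.png

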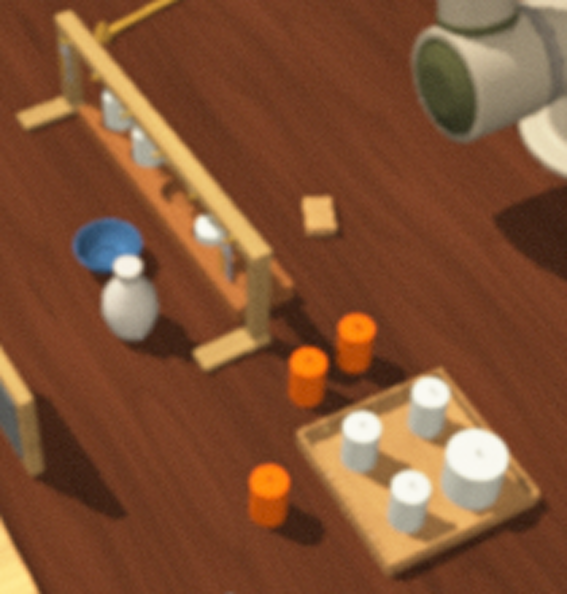

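Crop a shows well 4 (293,283) and well 2 (370,392) empty, the stub in well 3 (326,324), and full candles in wells 1 and 0. White spares have their tops at (121,103), (199,81) and (167,37). The fat candle is at (95,52). Orange look-alikes are at (178,170), (239,145) and (298,55).

```bash
python3 - <<'E'
from h import *
import pickle
a,b=pickle.load(open("c0.pkl","rb"))
A=lambda u,v,z:ray(a,(u+.5)/3.4-.5+185,(v+.5)/3.4-.5+135,z)[:2].round(1)
B=lambda u,v,z:ray(b,(u+.5)/2.7-.5+200,(v+.5)/2.7-.5+110,z)[:2].round(1)
print("carton spares near-robot/blockside, far/blockside, far2, pillar")
for p,q in zip([(121,103),(199,81),(167,37),(95,52)],[(430,386),(362,424),(411,484),(476,446)]): print(A(*p,64),B(*q,64))
print("w4",A(293,283,24),"w3stub",A(326,324,34),"w2",A(370,392,24),"w1",A(409,416,68),"w0",A(455,483,68))
print("orange",[A(*p,60) for p in[(178,170),(239,145),(298,55)]],[B(*p,60) for p in[(356,325),(308,360),(269,478)]])
print("rail near top corners A",A(272,122,155),A(540,482,155),"far",A(292,115,155),A(562,470,155))
print("rail B",B(58,18,155),B(80,12,155),B(250,253,155),B(270,248,155))
print("matchbox",A(177,365,8))
E
```

```text
carton spares near-robot/blockside, far/blockside, far2, pillar
[489.3 288.8] [482.8 280.9]
[577.9 290.3] [575.7 288. ]
[574.5 378.3] [572.3 376.4]
[493.1 384.7] [485.2 369.9]
w4 [562.1   5.3] w3stub [564.3 -66.7] w2 [ 569.2 -152.1] w1 [ 569.9 -225.5] w0 [ 572.  -306.4]
orange [array([507. , 167.8]), array([578.1, 178.9]), array([695.2, 294. ])] [array([505.2, 166.5]), array([579.4, 183.4]), array([696.3, 297.2])]
rail near top corners A [579.   91.4] [ 594.5 -391.6] far [600.7  93.3] [ 615.8 -388.3]
rail B [ 614.7 -384.9] [ 584.7 -382.6] [601.1  86.6] [578.   90.7]
matchbox [425.6 -35.4]
```

```bash
cat >> h.py <<'E'
def to(P,yx=None,s=None):
    "shift in tool axes to bring the TCP to P; roll units to bring tool x along the tray's +-y"
    s=s or sense(); M=rot(s["ee_rot"]); d=M.T@(np.array(P)-s["eef_pos"])
    t=M.T@np.array(yx if yx is not None else [-.032,.9995,0]); r=np.degrees(np.arctan2(t[1],t[0]))
    print("t",s["time_s"],"pos",s["eef_pos"].round(1),"x",M[:,0].round(3),"z",M[:,2].round(3),"w",round(float(s["grip_width"]),3),"F",s["force"].round(1))
    print("shift",d.round(1),"roll units",round(r/6,2),"or",round(((r+360)%360-180)/6,2),"q",s["joints"].round(2))
E
python3 -c "
from h import *
to([500,-20,330])"
```

```text
t 0.2 pos [ 122.6 -510.3  239. ] x [ 0.234 -0.972 -0.001] z [-0.     0.001 -1.   ] w 0.996 F [-0.2 -0.5 -0.1]
shift [-388.7 -481.5  -90.7] roll units -28.05 or 1.95 q [-1.56  0.31  1.5   0.    1.33 -0.22]
```

Call:
move_arm([
  [[-100, -120, -90, 0.5, 1], [-200, -240, -90, 1, 1], [-389, -481, -90, 1.95, 1], [-389, -481, -90, 1.95, 1], [-389, -481, -90, 1.95, 1], [-389, -481, -90, 1.95, 1], [-389, -481, -90, 1.95, 1], [-389, -481, -90, 1.95, 1], [-389, -481, -90, 1.95, 1], [-389, -481, -90, 1.95, 1], [-389, -481, -90, 1.95, 1], [-389, -481, -90, 1.95, 1]],
])

```text
time_s: 1.7
eef_pos: [499.3, -19.9, 329.0]
ee_rot: [0.0, 0.718, -0.696, -0.001]
force: [-0.7, -0.5, -0.8]
grip_width: 1.0
```

```bash
python3 -c "
from h import *
to([900,-10,330])"
```

```text
t 1.7 pos [499.3 -19.9 329. ] x [ 0.032 -0.999 -0.001] z [-0.001  0.001 -1.   ] w 1.0 F [-0.7 -0.5 -0.8]
shift [   3.1 -400.8   -1.3] roll units -30.0 or 0.0 q [-0.27  0.21  1.4   0.    1.53  1.26]
```

Call:
move_arm([
  [[3, -400, 0, 0, 0.4], [3, -400, 0, 0, 0.4], [3, -400, 0, 0, 0.4], [3, -400, 0, 0, 0.4], [3, -400, 0, 0, 0.4], [3, -400, 0, 0, 0.4], [3, -400, 0, 0, 0.4], [3, -400, 0, 0, 0.4]],
])

```text
time_s: 2.7
eef_pos: [779.4, -10.4, 285.6]
ee_rot: [-0.014, 0.718, -0.696, 0.014]
force: [0.2, 0.1, 1.0]
grip_width: 0.701
```

```bash
python3 - <<'E'
from h import *
to([500,-20,330])
c=eyes.capture("wrist");cv2.imwrite("pics/w1.png",c["color"]);print(c["xyz"],c["attitude"],c["vertical_fov"])
E
```

```text
t 2.7 pos [779.4 -10.4 285.6] x [ 0.031 -1.     0.002] z [ 0.04  -0.    -0.999] w 0.701 F [0.2 0.1 1. ]
shift [  1.  277.6 -55.5] roll units 29.99 or -0.01 q [-0.17  1.02  0.19  0.01  1.89  1.38]
[847.77839096  -6.47973882 422.30734033] [ 0.09190676  0.71191848 -0.69055901 -0.08861984] 65.70646984690485
```

Call:
move_arm([
  [[0, -2000, 0, 0, 0.4], [0, -2000, 0, 0, 0.4], [0, -2000, 0, 0, 0.4], [0, -2000, 0, 0, 0.4]],
])

```text
time_s: 3.25
eef_pos: [814.7, -0.8, 217.8]
ee_rot: [-0.027, 0.718, -0.695, 0.028]
force: [-0.7, -0.1, 0.0]
grip_width: 0.698
```

```bash
python3 - <<'E'
from h import *
to([500,-20,330])
E
```

```text
t 3.25 pos [ 8.147e+02 -8.000e-01  2.178e+02] x [ 0.031 -1.     0.003] z [ 0.077 -0.    -0.997] w 0.698 F [-0.7 -0.1  0. ]
shift [   9.6  305.5 -136.2] roll units 30.0 or -0.0 q [-0.15  1.11  0.19  0.01  1.77  1.39]
```

View pics/w1.png

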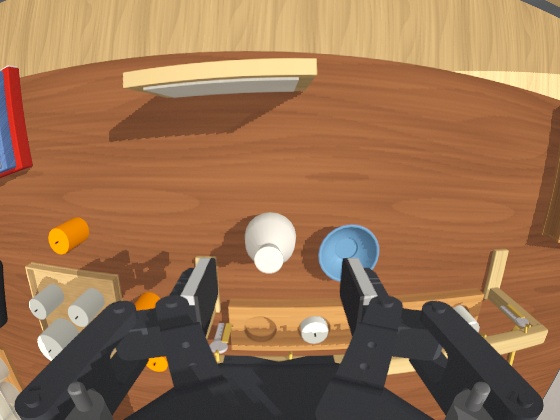

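The tool leans a little each time it is pulled past its reach, and the lean carries over between calls. I'll repeat that in short pulls.

Call:
move_arm([
  [[0, -1000, -600, 0, 0.4], [0, -1000, -600, 0, 0.4]],
])

```text
time_s: 3.5
eef_pos: [812.2, 2.4, 254.6]
ee_rot: [-0.041, 0.717, -0.695, 0.043]
force: [-0.1, 0.6, 1.0]
grip_width: 0.7
```

Call:
move_arm([
  [[0, -1000, -600, 0, 0.4], [0, -1000, -600, 0, 0.4]],
])

```text
time_s: 3.75
eef_pos: [809.3, 5.1, 288.3]
ee_rot: [-0.056, 0.716, -0.694, 0.058]
force: [0.0, 0.1, -0.3]
grip_width: 0.699
```

Call:
move_arm([
  [[0, -1000, -600, 0, 0.4], [0, -1000, -600, 0, 0.4]],
])

```text
time_s: 4.0
eef_pos: [805.1, 7.6, 320.7]
ee_rot: [-0.07, 0.715, -0.692, 0.072]
force: [0.8, 0.3, 0.5]
grip_width: 0.7
```

```bash
python3 - <<'E'
from h import *
to([500,-20,330])
E
```

```text
t 4.0 pos [805.1   7.6 320.7] x [ 0.031 -0.999  0.007] z [ 0.199 -0.    -0.98 ] w 0.7 F [0.8 0.3 0.5]
shift [ 18.2 297.9 -69.9] roll units -30.0 or 0.0 q [-0.14  0.98  0.19  0.03  1.77  1.4 ]
```

Call:
move_arm([
  [[0, -1000, -300, 0, 0.4]],
])

```text
time_s: 4.12
eef_pos: [812.3, 8.9, 326.8]
ee_rot: [-0.083, 0.713, -0.691, 0.086]
force: [1.0, 0.2, -0.5]
grip_width: 0.703
```

Call:
move_arm([
  [[0, -1000, -300, 0, 0.4], [0, -1000, -300, 0, 0.4]],
])

```text
time_s: 4.38
eef_pos: [818.0, 11.2, 337.3]
ee_rot: [-0.097, 0.711, -0.689, 0.1]
force: [0.3, -0.5, 0.4]
grip_width: 0.698
```

Call:
move_arm([
  [[0, -1000, -300, 0, 0.4], [0, -1000, -300, 0, 0.4]],
])

```text
time_s: 4.62
eef_pos: [821.4, 13.2, 352.6]
ee_rot: [-0.111, 0.709, -0.687, 0.114]
force: [-0.3, -0.2, 0.1]
grip_width: 0.705
```

Call:
move_arm([
  [[0, -1000, -300, 0, 0.4], [0, -1000, -300, 0, 0.4]],
])

```text
time_s: 4.88
eef_pos: [823.4, 15.0, 370.3]
ee_rot: [-0.126, 0.707, -0.684, 0.129]
force: [0.3, 0.6, 0.5]
grip_width: 0.7
```

Call:
move_arm([
  [[0, -1000, -300, 0, 0.4], [0, -1000, -300, 0, 0.4]],
])

```text
time_s: 5.12
eef_pos: [824.0, 16.6, 390.1]
ee_rot: [-0.14, 0.704, -0.682, 0.143]
force: [-1.0, -0.5, 0.5]
grip_width: 0.702
```

```bash
python3 - <<'E'
from h import *
to([500,-20,330])
E
```

```text
t 5.125 pos [824.   16.6 390.1] x [ 0.03  -0.999  0.01 ] z [ 0.392  0.002 -0.92 ] w 0.702 F [-1.  -0.5  0.5]
shift [ 26.2 322.6 -71.9] roll units -29.98 or 0.02 q [-0.14  0.91  0.19  0.06  1.65  1.42]
```

Call:
move_arm([
  [[0, -1000, -100, 0, 0.4]],
])

```text
time_s: 5.25
eef_pos: [832.6, 17.5, 394.1]
ee_rot: [-0.153, 0.701, -0.679, 0.156]
force: [0.3, -0.2, -0.1]
grip_width: 0.698
```

Call:
move_arm([
  [[0, -1000, -100, 0, 0.4]],
])

```text
time_s: 5.38
eef_pos: [840.6, 18.3, 398.2]
ee_rot: [-0.166, 0.698, -0.676, 0.169]
force: [-0.2, 0.5, -0.4]
grip_width: 0.696
```

Call:
move_arm([
  [[0, -1000, -100, 0, 0.4]],
])

```text
time_s: 5.5
eef_pos: [846.8, 19.1, 405.7]
ee_rot: [-0.179, 0.695, -0.673, 0.181]
force: [0.1, 0.7, 0.2]
grip_width: 0.706
```

Call:
move_arm([
  [[0, -1000, -100, 0, 0.4]],
])

```text
time_s: 5.62
eef_pos: [851.9, 19.9, 415.2]
ee_rot: [-0.192, 0.691, -0.669, 0.194]
force: [0.1, 0.3, 0.4]
grip_width: 0.699
```

Call:
move_arm([
  [[0, -1000, -100, 0, 0.4]],
])

```text
time_s: 5.75
eef_pos: [856.1, 20.6, 426.4]
ee_rot: [-0.205, 0.688, -0.665, 0.206]
force: [-0.2, -1.0, 0.6]
grip_width: 0.698
```

Call:
move_arm([
  [[0, -1000, -100, 0, 0.4]],
])

```text
time_s: 5.88
eef_pos: [859.2, 21.2, 438.9]
ee_rot: [-0.217, 0.684, -0.661, 0.219]
force: [0.0, 0.2, 0.2]
grip_width: 0.698
```

```bash
python3 - <<'E'
from h import *
to([470,0,300])
E
```

```text
t 5.875 pos [859.2  21.2 438.9] x [ 0.029 -1.     0.012] z [ 0.587  0.007 -0.81 ] w 0.698 F [0.  0.2 0.2]
shift [   8.3  397.1 -116. ] roll units -29.96 or 0.04 q [-0.14  0.88  0.19  0.09  1.45  1.42]
```

Call:
move_arm([
  [[-100, 397, -116, 0, 0.4], [-100, 397, -116, 0, 0.4], [-100, 397, -116, 0, 0.4], [-100, 397, -116, 0, 0.4], [-100, 397, -116, 0, 0.4], [-100, 397, -116, 0, 0.4], [-100, 397, -116, 0, 0.4], [-100, 397, -116, 0, 0.4], [-100, 397, -116, 0, 0.4], [-100, 397, -116, 0, 0.4]],
])

```text
time_s: 7.12
eef_pos: [467.8, 108.2, 300.3]
ee_rot: [-0.218, 0.683, -0.661, 0.22]
force: [-0.6, -0.5, 0.4]
grip_width: 0.699
```

```bash
python3 - <<'E'
from h import *
import pickle
to([470,0,300])
c=eyes.capture("wrist");pickle.dump(c,open("w2.pkl","wb"));im=cv2.resize(c["color"],None,fx=1.4,fy=1.4,interpolation=cv2.INTER_CUBIC);cv2.imwrite("pics/w2.png",im)
E
```

```text
t 7.125 pos [467.8 108.2 300.3] x [ 0.029 -1.     0.012] z [ 0.589  0.007 -0.808] w 0.699 F [-0.6 -0.5  0.4]
shift [108.2   1.6   0.8] roll units -29.96 or 0.04 q [-0.03 -0.13  1.95  0.04  0.69  1.48]
```

View pics/w2.png

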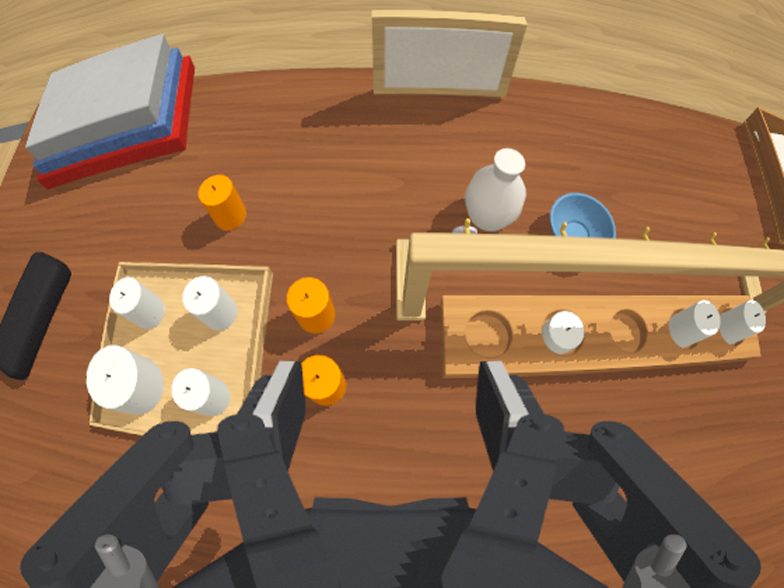

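The wrist view (1.4x) shows spares with tops at (184,389), (204,292) and (127,296), and the fat candle at (110,365). The empty wells are at (488,333) and (627,331), with the stub between them at (566,328).

```bash
python3 - <<'E'
from h import *
import pickle
c=pickle.load(open("w2.pkl","rb"))
W=lambda u,v,z:ray(c,(u+.5)/1.4-.5,(v+.5)/1.4-.5,z,True)[:2].round(1)
for n,p in dict(P1=(184,390,64),P2=(205,292,64),P3=(127,296,64),pil=(112,366,64),w4=(488,333,24),w2=(627,331,24),stub=(567,326,34),w1=(707,318,68),w0=(757,315,68),TLnear=(446,376,24),TRnear=(760,356,24),cart_rb=(270,268,22),cart_lb=(119,263,22),or1=(324,377,60),or2=(312,293,60),railL=(412,236,155),railLb=(430,272,135)).items(): print(n,W(*p))
a,b=pickle.load(open("c0.pkl","rb"))
# predicted mouths for check
for y in (-160,0,160): print(y, (np.array([567,-150])+y*np.array([-.032,.9995])).round(1))
E
```

```text
P1 [485.6 295. ]
P2 [580.3 286.9]
P3 [573.3 376. ]
pil [500.9 379.5]
w4 [560.3  12.7]
w2 [ 564.2 -145. ]
stub [566.1 -68.3]
w1 [ 566.6 -226.5]
w0 [ 570.9 -311. ]
TLnear [516.9  54.9]
TRnear [ 531.4 -352. ]
cart_rb [623.3 236.6]
cart_lb [626.7 426.8]
or1 [506.9 165.9]
or2 [584.  182.4]
railL [597.3  96. ]
railLb [577.6  81. ]
-160 [ 572.1 -309.9]
0 [ 567. -150.]
160 [561.9   9.9]
```

```bash
python3 - <<'E'
from h import *
to([421,288,134])
E
```

```text
t 7.175 pos [468.1 108.  300.1] x [ 0.029 -1.     0.012] z [ 0.589  0.007 -0.808] w 0.699 F [-0.9  0.2  0. ]
shift [-183.2  130.4  107.8] roll units -29.96 or 0.04 q [-0.03 -0.13  1.95  0.04  0.69  1.48]
```

Call:
move_arm([
  [[-183, 0, -10, 0, 0.4], [-183, 0, -10, 0, 0.4], [-183, 0, -10, 0, 0.4], [-183, 130, 108, 0, 0.4], [-183, 130, 108, 0, 0.4], [-183, 130, 108, 0, 0.4], [-183, 130, 108, 0, 0.4], [-183, 130, 108, 0, 0.4], [-183, 130, 108, 0, 0.4]],
])

```text
time_s: 8.3
eef_pos: [423.0, 288.3, 136.4]
ee_rot: [-0.22, 0.682, -0.661, 0.221]
force: [0.5, 0.0, 0.8]
grip_width: 0.698
```

```bash
cat > g.py <<'E'
from h import *
import sys,pickle
P=[float(v) for v in sys.argv[2].split(",")]
to(P)
c=eyes.capture("wrist");pickle.dump(c,open(sys.argv[1]+".pkl","wb"))
cv2.imwrite("pics/%s.png"%sys.argv[1],cv2.resize(c["color"],None,fx=1.4,fy=1.4,interpolation=cv2.INTER_CUBIC))
E
python3 g.py w3 492,288,36
```

```text
t 8.3 pos [423.  288.3 136.4] x [ 0.028 -1.     0.01 ] z [ 0.592  0.008 -0.806] w 0.698 F [0.5 0.  0.8]
shift [  1.2   3.9 121.8] roll units -29.97 or 0.03 q [ 0.51  0.25  2.04 -0.82  0.39  2.74]
```

View pics/w3.png

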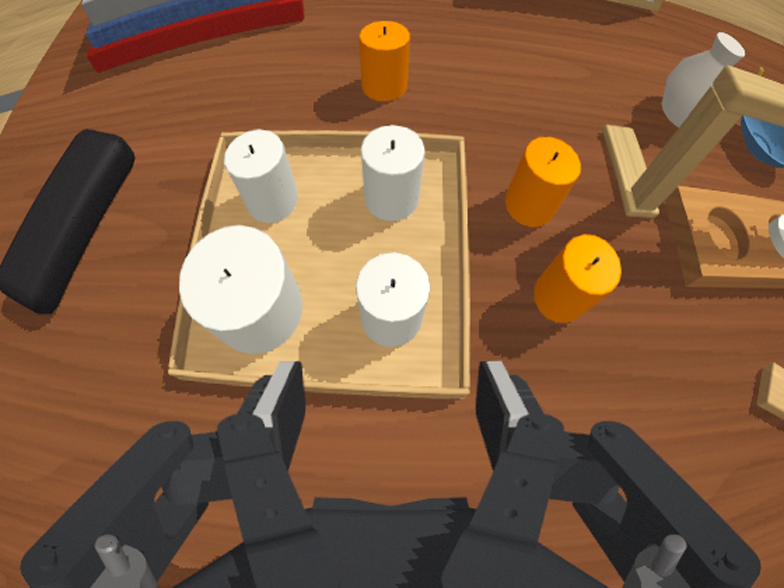

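White spare P1 at (393,290) sits centred between the fingers. The fat candle is at (233,290), and the orange ones are well clear at (575,265) and (550,165).

```bash
python3 - <<'E'
from h import *
import pickle
c=pickle.load(open("w3.pkl","rb"))
W=lambda u,v,z:ray(c,(u+.5)/1.4-.5,(v+.5)/1.4-.5,z,True)[:2].round(1)
for p in [(393,291,64),(392,152,64),(257,158,64),(232,286,64)]: print(W(*p))
E
```

```text
[483.8 289.5]
[573.9 292.3]
[569.4 376.3]
[484.1 377.4]
```

Call:
move_arm([
  [[1, 3, 40, 0, 0.4], [1, 3, 60, 0, 0.4]],
])

```text
time_s: 8.6
eef_pos: [459.0, 287.1, 90.5]
ee_rot: [-0.217, 0.685, -0.661, 0.218]
force: [-0.1, -0.2, 0.8]
grip_width: 0.697
```

```bash
python3 -c "
from h import *
to([492,288,36])"
```

```text
t 8.6 pos [459.  287.1  90.5] x [ 0.032 -0.999  0.011] z [ 0.585  0.01  -0.811] w 0.697 F [-0.1 -0.2  0.8]
shift [-0.4  5.1 63.5] roll units -29.93 or 0.07 q [ 0.46  0.39  2.   -0.98  0.31  2.88]
```

Call:
move_arm([
  [[0, 0, -30, 0, 0.4], [0, -10, -80, -1, 0.4], [0, -20, -100, -30, 0.4], [0, -20, -100, -30, 0.4], [0, -20, -100, -30, 0.4], [0, -20, -100, -30, 0.4], [0, -20, -100, -30, 0.4], [0, -20, -100, -30, 0.4], [0, -20, -100, -30, 0.4], [0, -20, -100, -30, 0.4], [0, -20, -100, -30, 0.4], [0, -20, -100, -30, 0.4]],
])

```text
time_s: 10.1
eef_pos: [417.2, 287.0, 184.6]
ee_rot: [0.063, 0.928, 0.211, 0.302]
force: [0.1, 1.1, -0.5]
grip_width: 0.701
```

```bash
python3 -c "
from h import *
to([421,288,134])"
```

```text
t 10.1 pos [417.2 287.  184.6] x [0.729 0.429 0.534] z [ 0.587  0.011 -0.809] w 0.701 F [ 0.1  1.1 -0.5]
shift [-23.8 -11.9  43.3] roll units -11.02 or 18.98 q [ 0.51  0.15  2.   -0.61  0.5   0.53]
```

Call:
move_arm([
  [[0, 0, 0, -11, 0.4], [0, 0, 0, -11, 0.4], [0, 0, 0, -11, 0.4], [0, 0, 0, -11, 0.4], [0, 0, 0, -11, 0.4], [0, 0, 0, -11, 0.4], [0, 0, 0, -11, 0.4], [-24, -12, 43, -11, 0.4], [-24, -12, 43, -11, 0.4]],
])

```text
time_s: 11.22
eef_pos: [419.7, 287.2, 132.0]
ee_rot: [0.216, 0.664, 0.682, 0.217]
force: [1.6, -0.3, 0.3]
grip_width: 0.699
```

```bash
python3 -c "
from h import *
to([491.5,289,36])"
```

```text
t 11.225 pos [419.7 287.2 132. ] x [-0.024  1.    -0.007] z [ 0.583  0.008 -0.812] w 0.699 F [ 1.6 -0.3  0.3]
shift [  0.8   2.3 119.8] roll units -0.03 or 29.97 q [ 0.51  0.25  2.05 -0.81  0.39 -0.41]
```

Call:
move_arm([
  [[1, 2, 50, 0, 0.4], [1, 2, 85, 0, 0.4], [1, 2, 105, 0, 0.4], [1, 2, 105, 0, 0.4]],
])

```text
time_s: 11.72
eef_pos: [483.7, 288.9, 49.0]
ee_rot: [0.217, 0.665, 0.681, 0.217]
force: [0.9, 0.6, 0.7]
grip_width: 0.704
```

```bash
python3 -c "
from h import *
to([491.5,289,36])"
```

```text
t 11.725 pos [483.7 288.9  49. ] x [-0.021  1.    -0.007] z [ 0.585  0.007 -0.811] w 0.704 F [0.9 0.6 0.7]
shift [-0.  -1.2 15.1] roll units -0.04 or 29.96 q [ 0.44  0.51  1.97 -1.23  0.26 -0.02]
```

Call:
move_arm([
  [[0, 0, 4, 0, 0.4], [0, 0, 4, 0, -1], [0, 0, 4, 0, -1], [0, 0, 4, 0, -1], [0, 0, 4, 0, -1], [0, 0, 4, 0, -1]],
], squeeze=40)

```text
time_s: 12.48
eef_pos: [486.7, 289.5, 47.7]
ee_rot: [0.218, 0.665, 0.681, 0.218]
force: [-1.1, -1.6, 4.8]
grip_width: 0.455
```

```bash
python3 -c "
from h import *
to([483,289,150])"
```

```text
t 12.475 pos [486.7 289.5  47.7] x [-0.022  1.    -0.007] z [ 0.586  0.007 -0.811] w 0.455 F [-1.1 -1.6  4.8]
shift [ -1.1  56.9 -85.1] roll units -0.04 or 29.96 q [ 0.44  0.51  1.96 -1.23  0.26 -0.01]
```

Call:
move_arm([
  [[0, 14, -21, 0, -1], [0, 28, -43, 0, -1], [0, 57, -85, 0, -1], [0, 57, -85, 0, -1], [0, 57, -85, 0, -1]],
])

```text
time_s: 13.1
eef_pos: [482.6, 289.9, 149.6]
ee_rot: [0.218, 0.665, 0.681, 0.217]
force: [0.1, 0.1, -0.4]
grip_width: 0.45
```

```bash
python3 -c "
from h import *
to([475,12,150])"
```

```text
t 13.1 pos [482.6 289.9 149.6] x [-0.022  1.    -0.007] z [ 0.585  0.007 -0.811] w 0.45 F [ 0.1  0.1 -0.4]
shift [-277.6  -12.    -6.6] roll units -0.04 or 29.96 q [ 0.44  0.31  1.9  -0.64  0.42 -0.64]
```

Call:
move_arm([
  [[-60, -12, -7, 0, -1], [-120, -12, -7, 0, -1], [-180, -12, -7, 0, -1], [-240, -12, -7, 0, -1], [-278, -12, -7, 0, -1], [-278, -12, -7, 0, -1], [-278, -12, -7, 0, -1]],
])

```text
time_s: 13.98
eef_pos: [473.8, 15.8, 148.4]
ee_rot: [0.215, 0.665, 0.681, 0.216]
force: [0.9, 0.4, -0.5]
grip_width: 0.459
```

```bash
python3 g.py w4 500,12,100; python3 - <<'E'
from h import *
s=eyes.capture("side")
cv2.imwrite("pics/s4.png",cv2.resize(s["color"][150:300,200:360],None,fx=3.7,fy=3.7,interpolation=cv2.INTER_CUBIC))
E
```

```text
t 13.975 pos [473.8  15.8 148.4] x [-0.022  1.    -0.006] z [ 0.581  0.007 -0.814] w 0.459 F [ 0.9  0.4 -0.5]
shift [-4.1 -6.8 54.6] roll units -0.05 or 29.95 q [-0.32  0.08  2.21  0.63  0.32 -2.46]
```

View pics/w4.png

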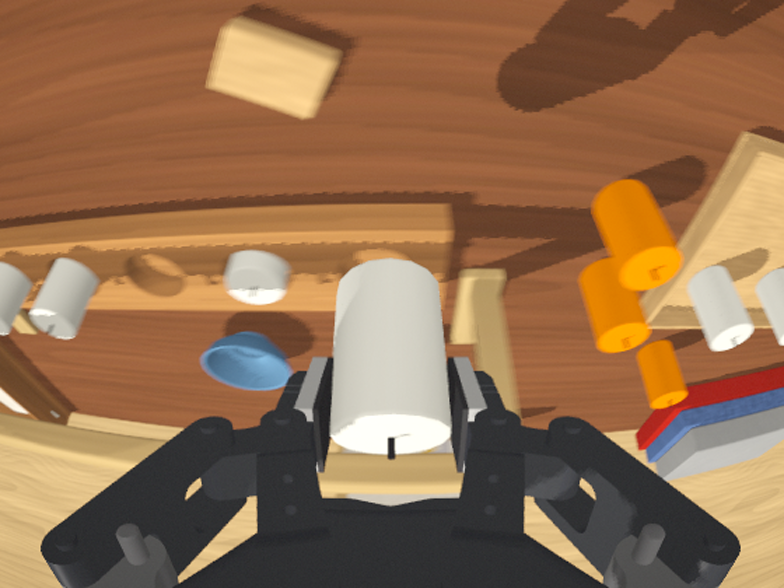

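The candle is held upright at (390,350), with well 2 visible empty at (157,273) and the stub at (257,275). Next I work out the candle's offset from the TCP and refine the well positions.

```bash
python3 - <<'E'
from h import *
import pickle
from scipy.optimize import least_squares
c=pickle.load(open("w4.pkl","rb")); c3=pickle.load(open("w3.pkl","rb"))
W=lambda c,u,v,z:ray(c,(u+.5)/1.4-.5,(v+.5)/1.4-.5,z,True)[:2].round(1)
print("wick base",W(c,391,437,164.5),"top rim far/near",W(c,391,456,164.5),W(c,391,415,164.5))
print("bottom near rim",W(c,388,262,104.7))
print("w2",W(c,156,273,24),"stub",W(c,257,290,34),"tray far corner L near",W(c,450,205,24),W(c,452,306,24))
print("from w3: w4 ",W(c3,726,233,24),"tray near corner",W(c3,698,289,24), "far", W(c3,682,190,24))
E
```

```text
wick base [473.4  17.8] top rim far/near [494.   18.2] [454.8  17.3]
bottom near rim [457.5  16. ]
w2 [ 560.9 -147.1] stub [565.9 -69.2] tray far corner L near [499.3  50.3] [593.3  63.2]
from w3: w4  [558.1  17. ] tray near corner [507.4  63.3] far [593.9  55. ]
```

View pics/s4.png

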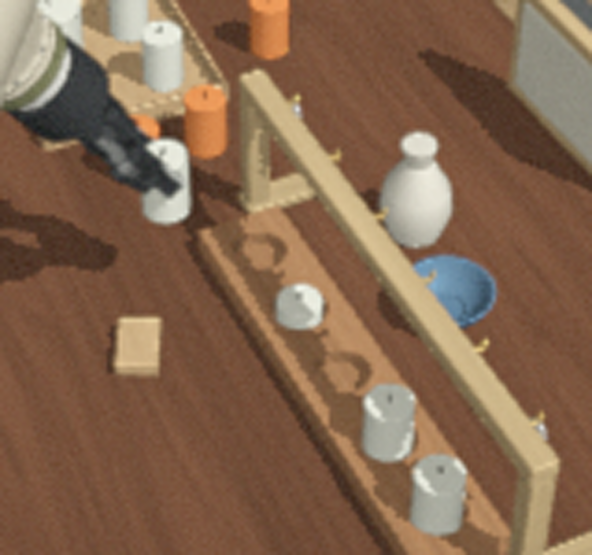

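```bash
python3 -c "
from h import *
to([500,10.5,80]);to([559,10.5,78])"
```

```text
t 14.075 pos [474.2  13.9 148.7] x [-0.018  1.    -0.008] z [ 0.581  0.004 -0.814] w 0.457 F [-0.1 -0.4 -0.4]
shift [ -3.4 -19.   70.8] roll units -0.07 or 29.93 q [-0.32  0.08  2.2   0.63  0.32 -2.46]
t 14.075 pos [474.2  13.9 148.7] x [-0.018  1.    -0.008] z [ 0.581  0.004 -0.814] w 0.457 F [-0.1 -0.4 -0.4]
shift [ -4.4  27.9 106.7] roll units -0.07 or 29.93 q [-0.32  0.08  2.2   0.63  0.32 -2.46]
```

Call:
move_arm([
  [[-3, -19, 40, 0, -1], [-4, -19, 71, 0, -1], [-4, -19, 71, 0, -1], [-4, 4, 90, 0, -1], [-4, 28, 107, 0, -1], [-4, 28, 107, 0, -1], [-4, 28, 107, 0, -1]],
])

```text
time_s: 14.95
eef_pos: [558.2, 11.4, 78.2]
ee_rot: [0.216, 0.666, 0.681, 0.215]
force: [-0.5, -0.0, -2.2]
grip_width: 0.455
```

```bash
python3 g.py w5 559,10.5,51; python3 - <<'E'
from h import *
import pickle
s=eyes.capture("side");pickle.dump(s,open("s5.pkl","wb"))
w=cv2.imread("pics/w5.png")[60:460,220:620]
v=cv2.resize(s["color"][175:255,240:320],(400,400),interpolation=cv2.INTER_CUBIC)
cv2.imwrite("pics/m5.png",np.hstack([w,v]))
E
```

```text
t 14.95 pos [558.2  11.4  78.2] x [-0.02   1.    -0.008] z [ 0.581  0.005 -0.814] w 0.455 F [-0.5 -0.  -2.2]
shift [ -0.7 -15.2  22.6] roll units -0.05 or 29.95 q [-0.26  0.39  2.04  0.97  0.19 -2.76]
```

View pics/m5.png

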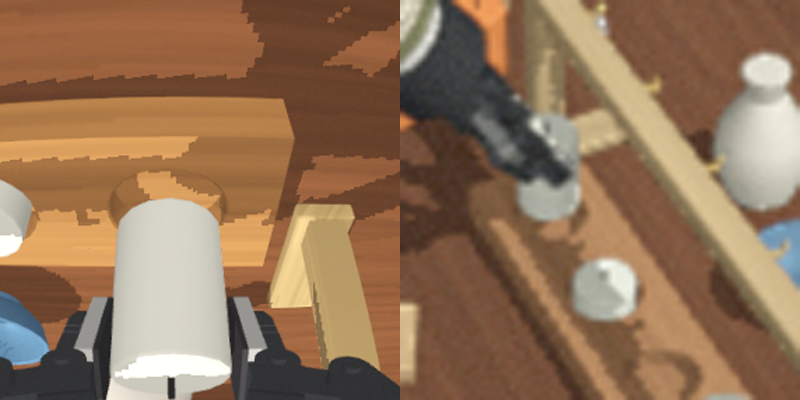

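```bash
python3 - <<'E'
from h import *
import pickle
c=pickle.load(open("w5.pkl","rb"))
W=lambda u,v,z:ray(c,(u+220.5)/1.4-.5,(v+60.5)/1.4-.5,z,True)[:2].round(1)
print("well near edge",W(168,170,24),"L",W(109,203,24),"R",W(227,203,24),"tray corners",W(284,97,24),W(266,267,24))
print("candle near-bottom",W(171,198,34.5),"L",W(118,212,34.5),W(222,212,34.5),"top",W(171,377,94.5))
E
```

```text
well near edge [536.1  11.4] L [554.9 -11.8] R [553.6  35.2] tray corners [501.4  48.1] [599.1  59.7]
candle near-bottom [539.8  12.7] L [548.   -6.9] [546.9  31.7] top [557.2  13.4]
```

The candle bottom sits centred over well 4 within about 1 mm. Lowering it now.

Call:
move_arm([
  [[-1, -5, 8, 0, -1], [-1, -10, 15, 0, -1], [-1, -10, 15, 0, -1]],
])

```text
time_s: 15.42
eef_pos: [560.7, 11.3, 63.4]
ee_rot: [0.215, 0.666, 0.682, 0.212]
force: [0.3, -0.0, -0.6]
grip_width: 0.451
```

```bash
python3 -c "
from h import *
to([559,10.5,51])"
```

```text
t 15.425 pos [560.7  11.3  63.4] x [-0.02  1.   -0.01] z [ 0.575  0.003 -0.818] w 0.451 F [ 0.3 -0.  -0.6]
shift [-0.6 -8.5  9.2] roll units -0.04 or 29.96 q [-0.26  0.43  2.03  1.08  0.17 -2.88]
```

Call:
move_arm([
  [[-1, -6, 6, 0, -1], [-1, -9, 10, 0, -1], [-1, -9, 10, 0, -1]],
])

```text
time_s: 15.8
eef_pos: [562.2, 11.8, 55.3]
ee_rot: [0.212, 0.668, 0.682, 0.208]
force: [0.1, -0.4, -0.2]
grip_width: 0.451
```

```bash
python3 -c "
from h import *
to([559,10.5,51])"
```

```text
t 15.8 pos [562.2  11.8  55.3] x [-0.018  1.    -0.012] z [ 0.567  0.    -0.824] w 0.451 F [ 0.1 -0.4 -0.2]
shift [-1.2 -5.   1.7] roll units -0.05 or 29.95 q [-0.25  0.45  2.03  1.08  0.16 -2.88]
```

Call:
move_arm([
  [[0, -2, 1, 0, -1], [0, -2, 1, 0, -0.3], [0, -2, 1, 0, 0.3], [0, -2, 1, 0, 0.3], [0, -2, 1, 0, 0.3], [0, -2, 1, 0, 0.3], [0, -2, -40, 0, 0.3], [0, -2, -90, 0, 0.3], [0, -2, -100, 0, 0.3]],
])

```text
time_s: 16.92
eef_pos: [503.5, 11.6, 138.6]
ee_rot: [0.214, 0.667, 0.682, 0.208]
force: [0.8, 0.5, -0.2]
grip_width: 0.648
```

```bash
python3 g.py w6 470,150,230; python3 - <<'E'
from h import *
import pickle
s=eyes.capture("side");pickle.dump(s,open("s6.pkl","wb"))
w=cv2.imread("pics/w6.png")[60:460,200:600]
v=cv2.resize(s["color"][175:255,240:320],(400,400),interpolation=cv2.INTER_CUBIC)
cv2.imwrite("pics/m6.png",np.hstack([w,v]))
E
```

```text
t 16.925 pos [503.5  11.6 138.6] x [-0.018  1.    -0.014] z [ 0.57  -0.001 -0.822] w 0.648 F [ 0.8  0.5 -0.2]
shift [137.7  27.6 -94.3] roll units -0.04 or 29.96 q [-0.29  0.16  2.13  0.57  0.31 -2.39]
```

View pics/m6.png

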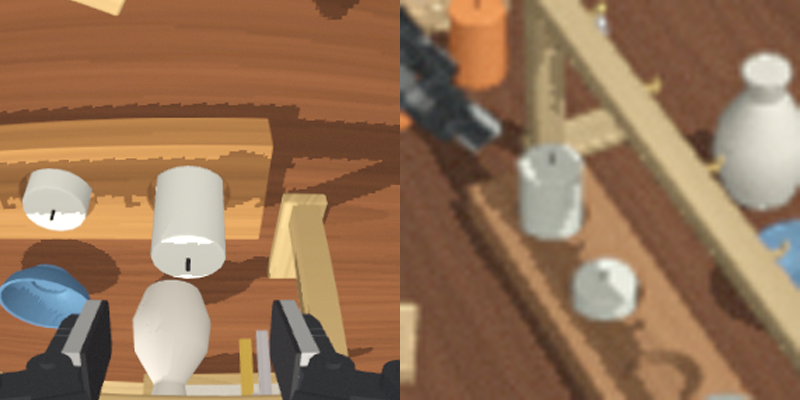

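The first candle stands seated and upright in well 4. For the second I'll turn the tool back half a turn for joint room, then go to spare P2.

Call:
move_arm([
  [[0, 20, -60, 0, 0.3], [0, 28, -95, 2, 0.3], [60, 28, -95, 30, 0.3], [138, 28, -95, 30, 0.3], [138, 28, -95, 30, 0.3], [138, 28, -95, 30, 0.3], [138, 28, -95, 30, 0.3], [138, 28, -95, 30, 0.3], [138, 28, -95, 30, 0.3], [138, 28, -95, 30, 0.3], [138, 28, -95, 30, 0.3], [138, 28, -95, 30, 0.3]],
])

```text
time_s: 18.52
eef_pos: [470.9, 150.8, 228.0]
ee_rot: [-0.026, 0.953, -0.076, 0.291]
force: [-0.0, -0.3, 0.3]
grip_width: 0.651
```

Call:
move_arm([
  [[0, 0, 0, 13, 0.3], [0, 0, 0, 13, 0.3], [0, 0, 0, 13, 0.3], [0, 0, 0, 13, 0.3]],
])

```text
time_s: 19.02
eef_pos: [471.3, 151.3, 226.5]
ee_rot: [-0.131, 0.859, -0.42, 0.261]
force: [-0.1, -0.6, -0.3]
grip_width: 0.648
```

```bash
python3 -c "
from h import *
to([506,291,200])"
```

```text
t 19.025 pos [471.3 151.3 226.5] x [ 0.512 -0.79   0.338] z [ 0.558  0.007 -0.83 ] w 0.648 F [-0.1 -0.6 -0.3]
shift [-101.5  -96.6   42.2] roll units -23.95 or 6.05 q [ 0.1   0.01  2.01 -0.1   0.53  1.07]
```

Call:
move_arm([
  [[0, 0, 0, 6.1, 0.4], [-50, -48, 21, 6.1, 0.4], [-101, -97, 42, 6.1, 0.4], [-101, -97, 42, 6.1, 0.4], [-101, -97, 42, 6.1, 0.4], [-101, -97, 42, 6.1, 0.4]],
])

```text
time_s: 19.77
eef_pos: [506.1, 292.5, 198.0]
ee_rot: [-0.205, 0.686, -0.668, 0.205]
force: [0.0, -0.3, -0.1]
grip_width: 0.702
```

```bash
python3 -c "
from h import *
to([506,291,146]);to([575,291,48])"
```

```text
t 19.775 pos [506.1 292.5 198. ] x [ 0.025 -1.     0.007] z [ 0.555  0.008 -0.832] w 0.702 F [ 0.  -0.3 -0.1]
shift [ 1.1 29.  43.1] roll units 29.98 or -0.02 q [ 0.42  0.28  1.77 -0.41  0.58  2.25]
t 19.775 pos [506.1 292.5 198. ] x [ 0.025 -1.     0.007] z [ 0.555  0.008 -0.832] w 0.702 F [ 0.  -0.3 -0.1]
shift [  2.1  26.  163. ] roll units 29.98 or -0.02 q [ 0.42  0.28  1.77 -0.41  0.58  2.25]
```

Call:
move_arm([
  [[1, 27, 30, 0, 0.4], [2, 27, 70, 0, 0.4], [2, 27, 70, 0, 0.4]],
])

```text
time_s: 20.15
eef_pos: [522.2, 289.1, 121.7]
ee_rot: [-0.202, 0.687, -0.668, 0.204]
force: [0.5, 0.2, 1.1]
grip_width: 0.7
```

```bash
python3 g.py w7 575,291,48; python3 - <<'E'
from h import *
import pickle
c=pickle.load(open("w7.pkl","rb"));im=c["color"].astype(int)
p=proj(c,[575,291,64],True)[0];print("pred top",p)
m=(im.min(2)>150)&(im.max(2)-im.min(2)<25)
n,l,st,ce=cv2.connectedComponentsWithStats(m.astype(np.uint8))
for i in range(1,n):
    if st[i,4]>150: print(st[i],ce[i].round(1),"top-strip pos",ray(c,st[i,0]+st[i,2]/2,st[i,1],64,True)[:2].round(1))
E
```

```text
t 20.15 pos [522.2 289.1 121.7] x [ 0.024 -1.     0.01 ] z [ 0.55   0.005 -0.835] w 0.7 F [0.5 0.2 1.1]
shift [-1.3 -3.6 90.6] roll units 29.99 or -0.01 q [ 0.4   0.42  1.82 -0.54  0.42  2.38]
pred top [279.29584217 206.03694253]
[  16    0   83   35 1146] [47.9 11. ] top-strip pos [858.3 594.9]
[ 249  177   58   63 2454] [278.1 204.2] top-strip pos [596.2 292.4]
[ 130  179   68   61 2659] [162.4 208.3] top-strip pos [593.4 375. ]
[181 258  29  47 489] [194.6 280.1] top-strip pos [537.5 345.7]
[348 258  29  47 482] [362.3 279.4] top-strip pos [540.3 234.7]
[ 106  278   69   33 1335] [141.8 292.3] top-strip pos [521.4 384.3]
[144 356  24  12 188] [156.6 362.1] top-strip pos [469.3 370.1]
```

Call:
move_arm([
  [[-2, -4, 40, 0, 0.4], [-2, -5, 75, 0, 0.4], [-2, -5, 90, 0, 0.4], [-2, -5, 90, 0, 0.4]],
])

```text
time_s: 20.7
eef_pos: [576.2, 292.2, 52.0]
ee_rot: [-0.204, 0.686, -0.668, 0.204]
force: [0.1, 0.2, -0.1]
grip_width: 0.698
```

```bash
python3 -c "
from h import *
to([576.5,292,48])"
```

```text
t 20.7 pos [576.2 292.2  52. ] x [ 0.025 -1.     0.009] z [ 0.553  0.006 -0.833] w 0.698 F [ 0.1  0.2 -0.1]
shift [0.2 2.  3.5] roll units 29.99 or -0.01 q [ 0.36  0.61  1.72 -0.66  0.32  2.48]
```

Call:
move_arm([
  [[0, 3, 6, 0, 0.4], [0, 3, 6, 0, 0.4], [0, 3, 5, 0, -1], [0, 3, 5, 0, -1], [0, 3, 5, 0, -1], [0, 3, 5, 0, -1], [0, 3, 5, 0, -1]],
], squeeze=40)

```text
time_s: 21.58
eef_pos: [576.8, 292.4, 46.9]
ee_rot: [-0.204, 0.686, -0.668, 0.205]
force: [-3.0, 0.3, 6.4]
grip_width: 0.452
```

```bash
python3 -c "
from h import *
to([570,291,152])"
```

```text
t 21.575 pos [576.8 292.4  46.9] x [ 0.025 -1.     0.008] z [ 0.554  0.007 -0.833] w 0.452 F [-3.   0.3  6.4]
shift [  2.1 -52.5 -91.2] roll units 29.99 or -0.01 q [ 0.36  0.62  1.72 -0.68  0.31  2.51]
```

Call:
move_arm([
  [[0, -15, -25, 0, -1], [0, -30, -52, 0, -1], [0, -52, -91, 0, -1], [0, -52, -91, 0, -1], [0, -52, -91, 0, -1]],
])

```text
time_s: 22.2
eef_pos: [569.2, 292.8, 150.5]
ee_rot: [-0.204, 0.686, -0.668, 0.204]
force: [-0.4, -0.3, -1.7]
grip_width: 0.458
```

```bash
python3 -c "
from h import *
to([480,240,150]);to([480,-150,150])"
```

```text
t 22.2 pos [569.2 292.8 150.5] x [ 0.025 -1.     0.009] z [ 0.552  0.006 -0.833] w 0.458 F [-0.4 -0.3 -1.7]
shift [ 50.6  75.9 -49.2] roll units 29.99 or -0.01 q [ 0.37  0.45  1.67 -0.41  0.5   2.22]
t 22.2 pos [569.2 292.8 150.5] x [ 0.025 -1.     0.009] z [ 0.552  0.006 -0.833] w 0.458 F [-0.4 -0.3 -1.7]
shift [440.5  85.8 -51.6] roll units 29.99 or -0.01 q [ 0.37  0.45  1.67 -0.41  0.5   2.22]
```

Call:
move_arm([
  [[25, 38, -25, 0, -1], [51, 76, -49, 0, -1], [110, 77, -50, 0, -1], [170, 79, -50, 0, -1], [230, 81, -51, 0, -1], [290, 82, -51, 0, -1], [350, 84, -52, 0, -1], [410, 85, -52, 0, -1], [440, 86, -52, 0, -1], [440, 86, -52, 0, -1], [440, 86, -52, 0, -1]],
])

```text
time_s: 23.58
eef_pos: [478.9, -153.2, 149.0]
ee_rot: [-0.203, 0.684, -0.67, 0.204]
force: [-0.3, 0.4, -0.3]
grip_width: 0.451
```

```bash
python3 g.py w8 500,-149,78; python3 - <<'E'
from h import *
import pickle
c=pickle.load(open("w8.pkl","rb"))
for P in ([566,-148.5,24],[566,-148.5,155]): print(proj(c,P,True))
E
```

```text
t 23.575 pos [ 478.9 -153.2  149. ] x [ 0.018 -1.     0.008] z [ 0.551  0.004 -0.835] w 0.451 F [-0.3  0.4 -0.3]
shift [-4.4 21.5 70.8] roll units 29.93 or -0.07 q [-0.74  0.16  2.08  0.75  0.58  0.24]
[[275.91363909 192.03469446]]
[[275.87537867 109.89437579]]
```

Call:
move_arm([
  [[-4, 21, 40, 0, -1], [-4, 21, 71, 0, -1], [-4, 21, 71, 0, -1]],
])

```text
time_s: 24.0
eef_pos: [499.6, -144.8, 75.7]
ee_rot: [-0.203, 0.686, -0.669, 0.201]
force: [0.2, -0.1, -0.9]
grip_width: 0.453
```

```bash
python3 -c "
from h import *
to([565,-149,76])"
```

```text
t 24.0 pos [ 499.6 -144.8   75.7] x [ 0.023 -1.     0.003] z [ 0.547  0.01  -0.837] w 0.453 F [ 0.2 -0.1 -0.9]
shift [  5.7 -54.8  35.5] roll units 29.95 or -0.05 q [-0.68  0.35  2.1   1.03  0.43 -0.04]
```

Call:
move_arm([
  [[5, -27, 17, 0, -1], [6, -50, 32, 0, -1], [5, -55, 35, 0, -1], [5, -55, 35, 0, -1], [5, -55, 35, 0, -1]],
])

```text
time_s: 24.62
eef_pos: [564.1, -148.1, 76.7]
ee_rot: [-0.203, 0.686, -0.67, 0.2]
force: [0.7, 0.7, -0.2]
grip_width: 0.453
```

```bash
python3 g.py w9 565,-149,51; python3 - <<'E'
from h import *
import pickle
s=eyes.capture("side");c=pickle.load(open("w9.pkl","rb"))
# overlay: well mouth circle and expected candle outlines
S=cv2.resize(s["color"][200:280,260:340],(400,400),interpolation=cv2.INTER_CUBIC)
W=cv2.resize(c["color"][140:300,200:360],(400,400),interpolation=cv2.INTER_CUBIC)
t=np.linspace(0,2*np.pi,60)
cir=lambda r,z:np.c_[565.5+r*np.cos(t),-148.3+r*np.sin(t),0*t+z]
def dr(I,q,o,k,col): cv2.polylines(I,[np.int32(((q-o+.5)*k)*8)],True,col,1,cv2.LINE_AA,3)
for r,z,col in((24,24,(0,255,0)),(20,93,(255,0,0)),(20,33,(255,0,0))):
    dr(S,proj(s,cir(r,z)),[260,200],5,col);dr(W,proj(c,cir(r,z),True),[200,140],2.5,col)
cv2.imwrite("pics/m9.png",np.hstack([S,W]))
E
```

```text
t 24.625 pos [ 564.1 -148.1   76.7] x [ 0.023 -1.     0.003] z [ 0.546  0.01  -0.837] w 0.453 F [ 0.7  0.7 -0.2]
shift [ 0.8 13.3 22. ] roll units 29.95 or -0.05 q [-0.6   0.45  1.92  0.88  0.42  0.2 ]
```

View pics/m9.png

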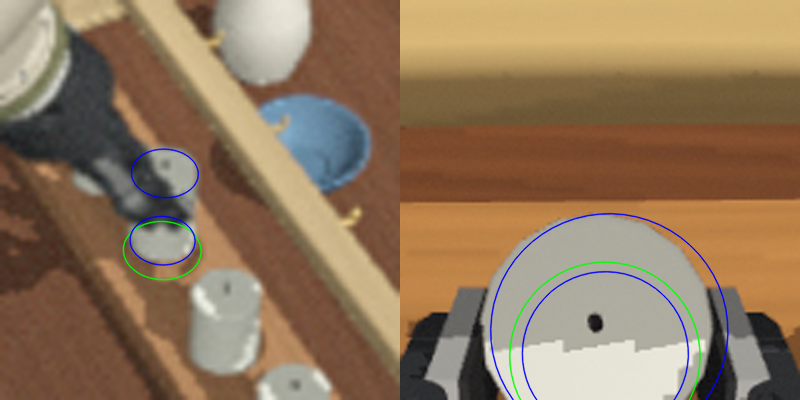

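The held candle is within about 1 mm of the predicted outline over well 2. Lowering it.

Call:
move_arm([
  [[1, 5, 8, 0, -1], [1, 9, 15, 0, -1], [1, 13, 21, 0, -1], [1, 13, 21, 0, -1]],
])

```text
time_s: 25.22
eef_pos: [564.5, -149.5, 51.7]
ee_rot: [-0.203, 0.686, -0.67, 0.2]
force: [0.2, -0.6, -0.6]
grip_width: 0.452
```

```bash
python3 -c "
from h import *
to([565,-149,51])"
```

```text
t 25.225 pos [ 564.5 -149.5   51.7] x [ 0.022 -1.     0.003] z [ 0.546  0.01  -0.838] w 0.452 F [ 0.2 -0.6 -0.6]
shift [-0.5 -0.   0.8] roll units 29.94 or -0.06 q [-0.6   0.5   1.93  0.99  0.39  0.08]
```

Call:
move_arm([
  [[0, 0, 0, 0, -0.3], [0, 0, 0, 0, 0.3], [0, 0, 0, 0, 0.3], [0, 0, 0, 0, 0.3], [0, 0, -30, 0, 0.3], [0, 0, -80, 0, 0.3], [0, 0, -140, 0, 0.3], [0, 20, -180, 0, 0.3], [0, 20, -180, 0, 0.3], [0, 20, -180, 0, 0.3]],
])

```text
time_s: 26.48
eef_pos: [449.7, -151.7, 191.4]
ee_rot: [-0.203, 0.686, -0.67, 0.2]
force: [-0.7, -0.1, 0.3]
grip_width: 0.647
```

```bash
python3 - <<'E'
from h import *
import pickle
to([450,-149,150])
s=eyes.capture("side");w=eyes.capture("wrist");pickle.dump((s,w),open("fin.pkl","wb"))
a,b=pickle.load(open("c0.pkl","rb"))
# seated: tops at z 68 upright; compare mask of white with predicted cylinder silhouettes, in side and wrist
t=np.linspace(0,2*np.pi,60)
def hull(c,x,y,z0,z1,fish):
    P=np.vstack([np.c_[x+20*np.cos(t),y+20*np.sin(t),0*t+z] for z in(z0,z1)])
    return cv2.convexHull(np.int32(proj(c,P,fish).round()))
for n,c,fish in(("side",s,False),("wrist",w,True)):
    im=c["color"].astype(int);m=(im.min(2)>90)&(im.max(2)-im.min(2)<40)
    k,l,st,ce=cv2.connectedComponentsWithStats(m.astype(np.uint8))
    for nm,x,y in(("w4",560,11.6),("w2",565.5,-148.3),("w1",568.3,-228.3),("w0",571,-308)):
        h=np.zeros(m.shape,np.uint8);cv2.fillConvexPoly(h,hull(c,x,y,24,68,fish),1)
        q=l[h>0];i=np.bincount(q[q>0],minlength=k).argmax() if (q>0).any() else 0
        B=(l==i) if i else m&False
        hc=np.argwhere(h).mean(0)[::-1] if h.any() else 0
        print(n,nm,"IoU",round((B&(h>0)).sum()/max(1,(B|(h>0)).sum()),2),"pred bbox",cv2.boundingRect(h),"blob",st[i],"dc",(ce[i]-hc).round(1))
d=cv2.absdiff(s["color"],a["color"]).max(2)>40
k,l,st,ce=cv2.connectedComponentsWithStats(d.astype(np.uint8))
print([(st[i].tolist()) for i in range(1,k) if st[i,4]>25])
E
```

```text
t 26.475 pos [ 449.7 -151.7  191.4] x [ 0.022 -1.     0.003] z [ 0.546  0.01  -0.838] w 0.647 F [-0.7 -0.1  0.3]
shift [-2.9 22.3 34.8] roll units 29.94 or -0.06 q [-0.79  0.03  2.09  0.65  0.71  0.32]
side w4 IoU 0.84 pred bbox (263, 203, 14, 19) blob [263 204  14  19 223] dc [0.1 0.8]
side w2 IoU 0.81 pred bbox (285, 235, 15, 20) blob [286 236  14  20 240] dc [0.1 1.3]
side w1 IoU 0.87 pred bbox (298, 253, 15, 21) blob [298 254  14  21 270] dc [-0.3  1.1]
side w0 IoU 0.84 pred bbox (311, 272, 16, 22) blob [311 273  15  22 282] dc [-0.1  1.3]
wrist w4 IoU 0.89 pred bbox (104, 149, 50, 51) blob [ 105  150   52   53 1797] dc [1.7 1.3]
wrist w2 IoU 0.86 pred bbox (258, 142, 44, 56) blob [ 260  144   42   57 1895] dc [0.8 2.8]
wrist w1 IoU 0.86 pred bbox (335, 143, 49, 54) blob [ 334  144   48   56 1891] dc [-1.7  2.7]
wrist w0 IoU 0.86 pred bbox (404, 146, 51, 51) blob [ 401  148   52   52 1769] dc [-2.   2.2]
[[22, 9, 238, 378, 25302], [126, 69, 63, 47, 1648], [209, 151, 40, 24, 282], [10, 191, 92, 80, 2742], [263, 204, 14, 19, 229], [40, 219, 18, 41, 214], [286, 236, 14, 20, 245], [68, 261, 13, 8, 42], [39, 271, 103, 120, 3687], [121, 273, 16, 22, 81]]
```

```bash
python3 - <<'E'
from h import *
import pickle
a,_=pickle.load(open("c0.pkl","rb"));s,_=pickle.load(open("fin.pkl","rb"))
for c in(a,s):
    im=c["color"].astype(int);m=(im.min(2)>120)&(im.max(2)-im.min(2)<40);m[:, :195]=0;m[:,262:]=0;m[:135]=0;m[195:]=0
    k,l,st,ce=cv2.connectedComponentsWithStats(m.astype(np.uint8));print([(st[i].tolist(),ce[i].round(1).tolist()) for i in range(1,k) if st[i,4]>20])
E
```

```text
[([229, 142, 21, 33, 364], [239.0, 158.1]), ([204, 146, 23, 36, 513], [215.6, 161.8])]
[([195, 141, 37, 54, 1435], [210.3, 171.7]), ([228, 142, 12, 20, 187], [234.2, 151.2])]
```

```bash
python3 - <<'E'
from h import *
import pickle
_,b=pickle.load(open("c0.pkl","rb"));c=eyes.capture("scene")
for q in(b,c):
    im=q["color"].astype(int);m=(im.min(2)>130)&(im.max(2)-im.min(2)<40);r=np.zeros_like(m);r[240:320,322:400]=1;m&=r
    k,l,st,ce=cv2.connectedComponentsWithStats(m.astype(np.uint8));print([(st[i].tolist(),ce[i].round(1).tolist()) for i in range(1,k) if st[i,4]>20])
print(ctrl.finish_job())
E
```

```text
[([352, 250, 14, 22, 236], [358.2, 260.0]), ([327, 263, 14, 21, 235], [333.0, 272.5]), ([364, 269, 24, 29, 535], [375.2, 282.9]), ([344, 285, 15, 22, 253], [350.8, 294.9])]
[([364, 269, 24, 29, 534], [375.2, 282.9]), ([344, 285, 15, 22, 252], [350.9, 295.0])]
the job is handed in; nothing more can be done
None
```

Both empty wells, 4 and 2, now hold a spare candle, upright and fully down. I handed the job in at about 26.5 s. The lean isn't a direct command, so I built it up to about 36° by repeatedly pulling the tool past its reach.

Last checks:
- **Placed candles:** in the side and wrist views both new candles match a seated, upright outline as well as the two original full ones do.
- **Carton:** the third spare and the fat candle have not moved; their positions in the scene view agree to about 0.1 px before and after.
- **Forces:** the readings after each move never went above about 7 N, and none suggested a knock on the rail.
- **What disagreed:** the early position estimates for the wells and spares differed by 5–15 mm between cameras. I settled them with close wrist views; nothing failed in the final checks.
- **Not checked:** I did not measure the matchbox, vase, dish, snuffer or spectacle case at the end. The arm's path stayed clear of them.

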